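# Let down a ratcheted lamp boom

### The arm

A 6-joint arm with a two-finger parallel gripper is mounted at the origin on the work surface. World frame = base frame: x ahead of the robot, y to its left, z up, the work surface at z = 0. Lengths are in m, angles in rad, forces in N, time in s.
With the tool pointing down it reaches from about 0.375 to 0.9 m from the base axis. Payload 3.1 kg.
Tool frame: the origin (TCP) lies where the fingers leave the gripper's body, on its centre line; the fingertips stand 73 mm ahead of it and the grasp point (between the pads) lies 54 mm ahead of it; z points along the fingers, y is the line along which they close (so a half turn about z gives the same grasp; the last joint's range is limited). The gripper opens to 85 mm and grips with 20 to 120 N. Pads are 22 mm wide; open, the fingers measure 114 mm over their backs; the gripper's body (76 mm by 85 mm) begins 54 mm behind the grasp point. The pads swing forward as they close: fully open they stand 13 mm farther back than shut.
Start: joints at [-1.504, 0.527, 1.433, -0, 1.181, -0.178], TCP at [0.152, -0.606, 0.304] pointing down, gripper open.
Joint ranges: [-3.08, 3.08], [-0.75, 2.2], [0.22, 2.44], [-1.43, 4.57], [0, 2.65], [-2.85, 2.85]. Speed limits (rad/s): [2.79, 2.79, 3.14, 3.14, 3.14, 3.14].

### API

Orientations are given as a unit quaternion [x, y, z, w].
In Python, from station import manip gives the robot as it stands.
- The arm moves only by the shell command python3 -m crank 'ROWS' [FORCE]. ROWS is JSON, a list of rows, each an object with "dp": the shift along the tool's x, y, z normalised to -1 to 1, where 1 is 50 cm, a list of three; "delta_rot": the turn, a rotation vector about the tool's x, y, z normalised to -1 to 1, where 1 is 2 pi rad, a list of three; "fingers": the opening, from -1 (shut) to 1 (fully open). A call has 1 to 12 rows; each row shifts and turns the commanded pose from where the row before left it, along the tool's axes as they then stand; what a row does not reach is not made up. A row lasts 1/12 s, in which the tool goes at most 41.7 mm and 7.16 degrees, less where a joint would pass 70% of its speed; a pose out of reach is approached as far as the arm can. A call with a number of a shift or a turn outside -1 to 1 is refused whole. A call with a gripper value outside its range is refused whole. The fingers move at their own pace and stop on an object; FORCE is the grip in N (left out, the last holds). Time passes only in rows, so rows that do not move let the fingers close. It gives the time, the measured TCP pose, the force, the opening and the grip force at its end, in the units of the state.
- manip.sense(): the state, without advancing time (a new reading comes with each control period).
- manip.snapshot(name): name is "scene" or "top"; returns (picture, depth): 384x512x3 uint8, red, green, blue; 384x512 float32, m along the optical axis (not along the pixel's ray), 0 where there is no reading.
- manip.camera_model(name): a dict with "fx", "fy", "cx", "cy" (pixels), "origin" and "attitude" of the camera in the world. Camera axes: x right, y up, looking along -z (the intrinsics and any distortion apply to the point x, -y, -z); pixel columns grow to the right and rows downward; lengths in m; the calibration is good to about 2 mm. A picture is of the moment at which its call begins. camera_model takes no time and is no camera call.
- manip.sign_off(): hands the job in; it is judged then, once.
The state is a dict: "t": time; "q": joint angles; "qd": joint speeds; "tau": joint torques, N m; "tcp_pos": TCP position; "tool_rot": TCP orientation; "force": force on the tool from outside, world axes, zero at the start; "ft_torque": the same for the moment, N m; "finger_gap": opening from 0.0 (shut) to 1.0 (fully open); "gripper_force": force on a finger pad.
Only numpy, scipy, OpenCV 4.12 (cv2) and the standard library are available. Lean on these libraries where they do the work, as an engineer would, in place of code of your own. Each camera call takes 0.05 s, during which the arm holds its last target. There are 200 camera calls.

### The job

Let the raised lamp boom down onto its rubber rest: flick the yellow-knobbed lever fully over to release, wind the red crank handle up a little until the loaded pawl springs out of the ratchet wheel, then ease the crank back slowly until the boom's weight lies on its rest, and let go. Do not let the boom drop, not even the last bit, do not force the lever, jam the boom up against its top buffer or press it hard into the rest, and leave the things lying around it alone.

Things in the scene. Friction and masses are not known exactly. Their poses are not given: they have to be found in the camera images.
- winch: Fixed blue two-plate boom winch on a steel base 360 x 150 mm. Origin on the bench under the drum shaft (130 mm up); x towards the lamp, y along the shaft from crank to boom, z up. Plates: y -40 to 16 mm, up to 197 mm at x 33 to 83, else 142 mm. Buffer bracket over the boom: x 75 to 93, y 10 to 76, up to 205 mm.
- axle (a point): Centre of the shaft, 130 mm above the bench. On it turns one rigid piece: ratchet wheel (radius 46 mm, at y = -15 mm), crank arm (at y = -64 mm) and lamp boom (tube 20 mm thick, at y = 58 mm).
- drum (a joint): Angle (rad) of wheel, crank and boom: 0 = parked on the pawl (boom 0.35 above level), negative as the boom comes down (somewhere from -0.46 to -0.72 on the rest), positive wound up; the boom meets its rubber top buffer at about 0.075. The lamp's weight pushes the handle up with 4 to 11 N, and once the pawl is out nothing else holds it.
- handle (a point): Centre of the red crank sleeve: 26 mm thick, 88 mm long along the winch's y, free to spin on its pin. In the winch's frame at x = -100 cos(a), y = -118, z = 130 - 100 sin(a) mm, a = 0.35 + drum. Pushing it down winds the boom up; letting it rise lowers the boom. The crank arm is 49 mm from here towards +y.
- flick (a joint): Flick lever angle (rad): 0 = hold (lever leans 0.25 rad to -x, towards the crank handle), 0.5 = fully over to release, at its hard stop (leans 0.25 rad to +x, towards the lamp). It stays where it is left; counts as over from about 0.42. With the pawl jammed it must be pushed all the way: 2 to 4 N at the knob.
- flick_knob (a point): Centre of the yellow knob on top of the flick lever: 20 mm thick, 26 mm long along the winch's y, on a 10 mm square arm; it swings on a 78 mm radius about a pin along y at x = 60, y = -12, z = 182 mm in the winch's frame. Open from above and from its -x side.
- pawl (a joint): Angle (rad) of the brass pawl relative to the flick lever, which carries it by a spring: about -0.1 to 0 = it follows the lever; about minus the lever's angle = its nose is still jammed in the wheel by the load. With the lever over, it springs from about -0.5 to -0.1 when the crank is wound up to about 0.01 to 0.04 rad (1 to 4 mm at the handle).
- pawl_nose (a point): Nose of the brass pawl, on top of the ratchet wheel; rises about 22 mm when it springs out.
- rest: Steel foot of the boom's rest, 26 mm in diameter, up to 68 mm; origin on the bench under it, at x = 100, y = 58 mm in the winch's frame. A stiff post with a black rubber top (30 mm in diameter) stands out of it, its top set anywhere from 83 to 107 mm above the bench: not measured, to be seen or felt. The boom presses on it with 5 to 11 N when it lies there.
- buffer: Rubber top buffer, a black nub 16 mm in diameter and 18 mm tall under the bracket over the boom, at x = 85, y = 58 mm in the winch's frame; origin at its underside, 180 mm above the bench. It limits how far the boom can be wound up.
- lamp_mid (a point): Centre of the black lamp head (68 mm in diameter, 55 mm wide) at the end of the boom, 235 mm from the shaft.
- lens: Loose black lens, 68 mm in diameter, 66 mm tall, origin at its underside. Bystander.
- tape: Loose grey roll of tape lying flat, 100 mm outside, 76 mm inside diameter, 48 mm tall, origin at its underside. Bystander.
- meter: Loose white light meter, 65 x 110 x 26 mm, lying flat, origin at its underside. Bystander.

How it is judged:
On the way, in this order (a step that is already met when the one before it is completed fails the run):
1. the flick lever is over to release, the loaded pawl still in the wheel (value of joint flick above 0.42 rad and value of joint pawl below -0.25 rad), for 0.1 s.
2. the boom is wound up a little and the pawl springs out, with the boom still up (value of joint flick above 0.42 rad and value of joint pawl above -0.2 rad and value of joint drum above -0.15 rad), for 0.1 s.
At the end, for the whole second after the job is handed in: The boom lies still on its rest with its weight on it (more than 1 N), drum below -0.4 rad, the flick lever still over (above 0.42 rad) and the pawl out of the wheel (above -0.2 rad) (contact force between drum and rest above 1 N and velocity of joint drum between -0.05 and 0.05 rad/s and value of joint drum below -0.4 rad and value of joint flick above 0.42 rad and value of joint pawl above -0.2 rad); the robot touches nothing.
It fails at once if the boom drops (comes down faster than 0.7 rad/s) (velocity of joint drum below -0.7 rad/s).
It fails at once if the boom is jammed against its top buffer with more than 25 N (contact force between drum and buffer above 25 N).
It fails at once if the boom is pressed into its rest with more than 22 N (contact force between drum and rest above 22 N).
It fails at once if the flick lever is forced with more than 25 N (contact force between any of the fingers, the arm and flick above 25 N).
It fails at once if the lens, tape or light meter is moved by more than 20 mm (distance of any of lens, tape, meter from where it was at the start of the episode above 0.02 m).
It also fails if it takes over 72 s, if anything falls off the work surface, if the arm or the gripper's body presses on something with over 40 N, if the wrist force passes 120 N, or if a joint passes its speed limit or range.

## Working session

There is one attempt and no reset: what is moved stays moved. The work goes in short steps, Python scripts to look and compute and a shell command to move; the robot and the scene stay as the last step left them, time stands still between calls to the robot, and variables do not carry over. Pictures are saved under pics/ and viewed, at most 10 in all, crops included, and the job is handed in when it is done.

```bash
mkdir -p pics; ls; python3 - <<'E'
from station import manip
import cv2,numpy as np
s=manip.sense();print({k:np.round(v,3) for k,v in s.items()})
for n in("scene","top"):
    p,d=manip.snapshot(n);cv2.imwrite(f"pics/{n}0.png",p[:,:,::-1]);np.savez(f"{n}0.npz",p=p,d=d);print(manip.camera_model(n))
E
```

```text
pics
{'t': np.float64(0.0), 'q': array([-1.503,  0.529,  1.434, -0.   ,  1.181, -0.178]), 'qd': array([-0.002, -0.001,  0.   ,  0.001,  0.001, -0.   ]), 'tau': array([-2.0000e-03, -4.4236e+01, -1.7803e+01, -0.0000e+00,  9.0000e-03,
        0.0000e+00]), 'tcp_pos': array([ 0.152, -0.606,  0.303]), 'tool_rot': array([ 0.992,  0.123,  0.   , -0.001]), 'force': array([-0.352, -0.954,  0.663]), 'ft_torque': array([-0.017,  0.073, -0.027]), 'gripper_force': np.float64(0.0), 'finger_gap': np.float64(1.002)}
{'fx': 423.0134929561419, 'fy': 423.0134929561419, 'cx': 254.97052903068405, 'cy': 189.55982503468957, 'origin': array([ 1.26831613, -0.16528007,  0.67787832]), 'attitude': array([0.36079927, 0.2582791 , 0.52075709, 0.72933384])}
{'fx': 403.29389997748075, 'fy': 403.29389997748075, 'cx': 255.08312479334845, 'cy': 196.37728377472047, 'origin': array([0.45036077, 0.06321152, 1.19928411]), 'attitude': array([ 0.04667087, -0.04735316, -0.70147247,  0.70958853])}
```

View pics/scene0.png

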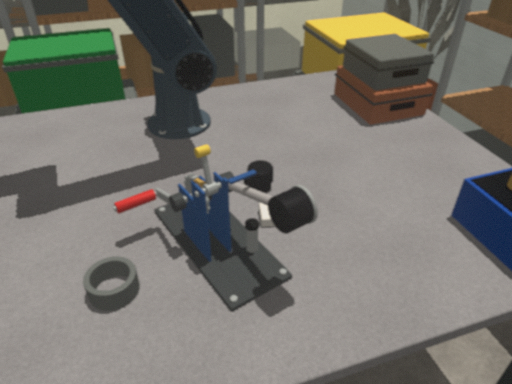

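View pics/top0.png

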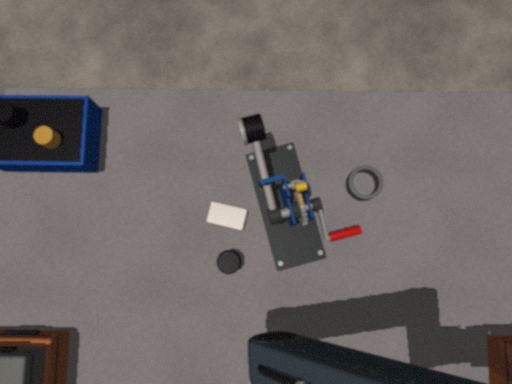

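The scene view shows the red handle at (135,200), the yellow knob at (203,151), the lamp at (292,209) and the rest at (252,235). The top view has the handle at (345,233), knob at (300,187), lamp at (252,128), tape at (365,183), meter at (227,216) and lens at (230,261).

```bash
cat > h.py <<'E'
from station import manip
import cv2,numpy as np
from scipy.spatial.transform import Rotation as R
def ray(n,u,v):
    c=manip.camera_model(n);d=np.array([(u-c['cx'])/c['fx'],-(v-c['cy'])/c['fy'],-1.])
    return np.array(c['origin']),R.from_quat(c['attitude']).apply(d)
def plane(n,u,v,z):
    o,d=ray(n,u,v);return o+d*(z-o[2])/d[2]
def tri(u1,u2):
    o1,d1=ray("scene",*u1);o2,d2=ray("top",*u2)
    t=np.linalg.lstsq(np.c_[d1,-d2],o2-o1,rcond=None)[0]
    a,b=o1+d1*t[0],o2+d2*t[1];return (a+b)/2,np.linalg.norm(a-b)
def cen(p,lo,hi,box=None):
    m=cv2.inRange(cv2.cvtColor(p,cv2.COLOR_RGB2HSV),lo,hi)
    if box: k=np.zeros_like(m);k[box[1]:box[3],box[0]:box[2]]=255;m&=k
    n,l,s,c=cv2.connectedComponentsWithStats(m);i=1+np.argmax(s[1:,4]);return c[i],s[i]
RED=((0,150,90),(8,255,255));YEL=((20,130,110),(32,255,255))
E
python3 - <<'E'
from h import *
P={n:np.load(n+"0.npz") for n in("scene","top")}
B={"scene":(100,130,240,230),"top":(270,160,380,260)}
X={}
for k,c in(("handle",RED),("knob",YEL)):
    u={}
    for n in P:
        u[n],s=cen(P[n]['p'],*c,B[n]);print(k,n,u[n].round(1),s)
    X[k],e=tri(u["scene"],u["top"]);print(k,X[k].round(4),e)
h=np.array([-.0939,-.118]);kn=np.array([.0407,-.012])
d=X["knob"][:2]-X["handle"][:2];l=kn-h
yaw=np.arctan2(d[1],d[0])-np.arctan2(l[1],l[0])
print("len",np.linalg.norm(d),np.linalg.norm(l),"yaw",yaw)
c,s=np.cos(yaw),np.sin(yaw);M=np.array([[c,-s],[s,c]])
print("origin",X["knob"][:2]-M@kn,X["handle"][:2]-M@h)
# base screws in top view
for u in((252,156),(291,147),(280,264),(320,253)): print("screw",plane("top",*u,.012).round(3))
for nm,u,z in(("tape",(365,183),.048),("meter",(227,216),.026),("lens",(230,261),.066),("lamp",(252,128),.21)): print(nm,plane("top",*u,z).round(3))
E
```

```text
handle scene [134.9 200.3] [115 190  40  22 378]
handle top [345.2 232.6] [329 226  33  15 263]
handle [ 0.5012 -0.1817  0.0997] 0.0030176600587692093
knob scene [201.9 150.4] [195 145  15  12 131]
knob top [300.5 186.6] [295 182  12  11  88]
knob [ 0.6011 -0.0428  0.2582] 0.0022354042658445784
len 0.17107540793760367 0.17132763933469697 yaw 0.28000822850242235
origin [ 0.5586601  -0.04251234] [ 0.55880741 -0.0423076 ]
screw [0.732 0.074 0.012]
screw [ 0.761 -0.044  0.012]
screw [ 0.412 -0.012  0.012]
screw [ 0.445 -0.128  0.012]
tape [ 0.647 -0.255  0.048]
meter [0.549 0.144 0.026]
lens [0.42  0.131 0.066]
lamp [0.757 0.073 0.21 ]
```

```bash
python3 -m crank '[{"dp":[0,0,-0.03],"delta_rot":[0,0,-0.0053],"fingers":-1},{"dp":[0.0532,-0.0417,0],"delta_rot":[0,0,0],"fingers":-1},{"dp":[0.0532,-0.0417,0],"delta_rot":[0,0,0],"fingers":-1},{"dp":[0.0532,-0.0417,0],"delta_rot":[0,0,0],"fingers":-1},{"dp":[0.0532,-0.0417,0],"delta_rot":[0,0,0],"fingers":-1},{"dp":[0.0532,-0.0417,0],"delta_rot":[0,0,0],"fingers":-1},{"dp":[0.0532,-0.0417,0],"delta_rot":[0,0,0],"fingers":-1},{"dp":[0.0532,-0.0417,0],"delta_rot":[0,0,0],"fingers":-1},{"dp":[0.0532,-0.0417,0],"delta_rot":[0,0,0],"fingers":-1},{"dp":[0.0532,-0.0417,0],"delta_rot":[0,0,0],"fingers":-1},{"dp":[0.0532,-0.0417,0],"delta_rot":[0,0,0],"fingers":-1}]'
python3 -m crank '[{"dp":[0.0532,-0.0417,0],"delta_rot":[0,0,0],"fingers":-1},{"dp":[0.0532,-0.0417,0],"delta_rot":[0,0,0],"fingers":-1},{"dp":[0.0532,-0.0417,0],"delta_rot":[0,0,0],"fingers":-1},{"dp":[0.0532,-0.0417,0],"delta_rot":[0,0,0],"fingers":-1},{"dp":[0.0532,-0.0417,0],"delta_rot":[0,0,0],"fingers":-1},{"dp":[0.0532,-0.0417,0],"delta_rot":[0,0,0],"fingers":-1},{"dp":[0.0532,-0.0417,0],"delta_rot":[0,0,0],"fingers":-1},{"dp":[0.0532,-0.0417,0],"delta_rot":[0,0,0],"fingers":-1},{"dp":[0,0,0],"delta_rot":[0,0,0],"fingers":-1},{"dp":[0,0,0],"delta_rot":[0,0,0],"fingers":-1},{"dp":[0,0,0],"delta_rot":[0,0,0],"fingers":-1}]'
cat >> h.py <<'E'
O=np.array([.5587,-.0424]);YAW=.28
def st():
    s=manip.sense();r=R.from_euler('z',-YAW)
    p=r.apply(np.r_[s['tcp_pos'][:2]-O,s['tcp_pos'][2]])*1e3;f=r.apply(s['force'])
    print("t",round(float(s['t']),2),"winch mm",p.round(1),"F",f.round(2),"toolx",(R.from_quat(s['tool_rot']).as_matrix()).round(3)[:,0],"gap",round(float(s['finger_gap']),3))
E
python3 -c "from h import *;st()"
```

```text
t: 1.02
tcp_pos: [0.3509, -0.3308, 0.3187]
tool_rot: [0.99, 0.139, -0.0, -0.0]
force: [0.0, 0.5, 0.7]
finger_gap: 0.003
gripper_force: 0.0
t: 1.93
tcp_pos: [0.5086, -0.1135, 0.3185]
tool_rot: [0.99, 0.14, -0.001, -0.0]
force: [-0.3, -0.1, -0.7]
finger_gap: 0.0
gripper_force: 0.0
t 1.93 winch mm [-67.8 -54.5 318.5] F [-0.34  0.03 -0.65] toolx [ 0.961  0.276 -0.001] gap 0.0
```

```bash
python3 -m crank '[{"dp":[0.053,-0.0425,0],"delta_rot":[0,0,0],"fingers":-1},{"dp":[0.053,-0.0425,0],"delta_rot":[0,0,0],"fingers":-1},{"dp":[0.02,0,0],"delta_rot":[0,0,0],"fingers":-1},{"dp":[0.02,0,0],"delta_rot":[0,0,0],"fingers":-1},{"dp":[0,0,0],"delta_rot":[0,0,0],"fingers":-1},{"dp":[0,0,0],"delta_rot":[0,0,0],"fingers":-1}]'
python3 - <<'E'
from h import *
st()
p,d=manip.snapshot("scene");cv2.imwrite("pics/s1.png",cv2.resize(p[90:290,100:340,::-1],None,fx=3,fy=3))
E
```

```text
t: 2.43
tcp_pos: [0.5672, -0.0539, 0.3187]
tool_rot: [0.99, 0.138, -0.0, 0.0]
force: [-1.2, -0.4, -0.3]
finger_gap: -0.003
gripper_force: 0.0
t 2.43 winch mm [  5.  -13.4 318.7] F [-1.22 -0.09 -0.28] toolx [ 0.962  0.274 -0.001] gap -0.003
```

View pics/s1.png

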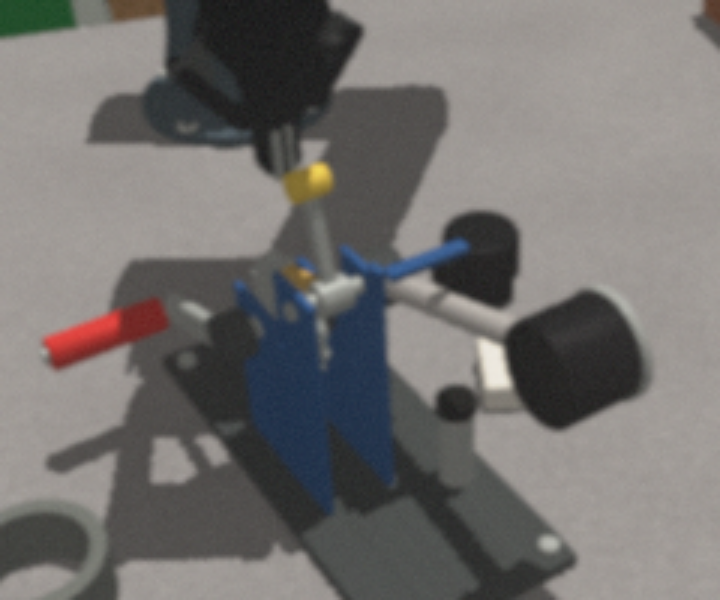

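The crop shows the closed fingertips (about 275,160) just behind the yellow knob (308,183), lined up with it. Now I push in small steps.

```bash
python3 -m crank '[{"dp":[0.01,0,0],"delta_rot":[0,0,0],"fingers":-1},{"dp":[0.01,0,0],"delta_rot":[0,0,0],"fingers":-1},{"dp":[0.008,0,0],"delta_rot":[0,0,0],"fingers":-1},{"dp":[0.008,0,0],"delta_rot":[0,0,0],"fingers":-1},{"dp":[0.008,0,0],"delta_rot":[0,0,0],"fingers":-1},{"dp":[0.008,0,0],"delta_rot":[0,0,0],"fingers":-1},{"dp":[0.008,0,0],"delta_rot":[0,0,0],"fingers":-1},{"dp":[0,0,0],"delta_rot":[0,0,0],"fingers":-1}]'
python3 -c "from h import *;st()"
python3 -m crank '[{"dp":[0.008,0,0],"delta_rot":[0,0,0],"fingers":-1},{"dp":[0.008,0,0],"delta_rot":[0,0,0],"fingers":-1},{"dp":[0.006,0,0],"delta_rot":[0,0,0],"fingers":-1},{"dp":[0,0,0],"delta_rot":[0,0,0],"fingers":-1},{"dp":[0,0,0],"delta_rot":[0,0,0],"fingers":-1}]'
python3 - <<'E'
from h import *
st()
p,d=manip.snapshot("top");u,s=cen(p,*YEL,(270,140,340,230));print(u,s)
p,d=manip.snapshot("scene");v,s=cen(p,*YEL,(170,120,260,220));print(v,s);X,e=tri(v,u);print(R.from_euler('z',-YAW).apply(X-np.r_[O,0]),e)
E
```

```text
t: 3.15
tcp_pos: [0.5971, -0.044, 0.3189]
tool_rot: [0.99, 0.139, 0.0, -0.0]
force: [-0.5, 0.0, 0.6]
finger_gap: -0.0
gripper_force: 0.4
t 3.15 winch mm [ 36.4 -12.1 318.9] F [-0.44  0.18  0.56] toolx [0.961 0.276 0.001] gap -0.0
t: 3.57
tcp_pos: [0.6076, -0.041, 0.3188]
tool_rot: [0.99, 0.139, 0.001, -0.0]
force: [-0.8, 0.3, -0.3]
finger_gap: 0.003
gripper_force: 0.0
t 3.57 winch mm [ 47.4 -12.2 318.8] F [-0.7   0.54 -0.32] toolx [0.961 0.276 0.002] gap 0.003Traceback (most recent call last):
  File "<stdin>", line 3, in <module>
  File "h.py", line 16, in cen
    n,l,s,c=cv2.connectedComponentsWithStats(m);i=1+np.argmax(s[1:,4]);return c[i],s[i]
                                                    ~~~~~~~~~^^^^^^^^^
    return _wrapfunc(a, 'argmax', axis=axis, out=out, **kwds)
    return bound(*args, **kwds)
ValueError: attempt to get argmax of an empty sequence
```

```bash
cat >> h.py <<'E'
def onY(u,v,y,n="scene"):
    "point on the winch plane y (m), winch frame"
    r=R.from_euler('z',-YAW);o,d=ray(n,u,v);o=r.apply(o-np.r_[O,0]);d=r.apply(d)
    return (o+d*(y-o[1])/d[1])*1e3
def knob():
    p,d=manip.snapshot("scene");v,s=cen(p,*YEL,(170,120,260,220));x=onY(*v,-.012)
    print("knob",v.round(1),s[4],x.round(1),"flick",.25+np.arctan2(x[0]-60,x[2]-182))
    return p
E
python3 - <<'E'
from h import *
v,s=cen(np.load("scene0.npz")['p'],*YEL,(170,120,260,220));x=onY(*v,-.012);print("ref",v,x)
p=knob();cv2.imwrite("pics/s2.png",cv2.resize(p[110:250,140:300,::-1],None,fx=4,fy=4))
E
```

```text
ref [201.87022901 150.44274809] [ 42.92926037 -12.         259.33757726]
knob [209.3 155.9] 146 [ 70.8 -12.  262. ] flick 0.3844796477410998
```

View pics/s2.png

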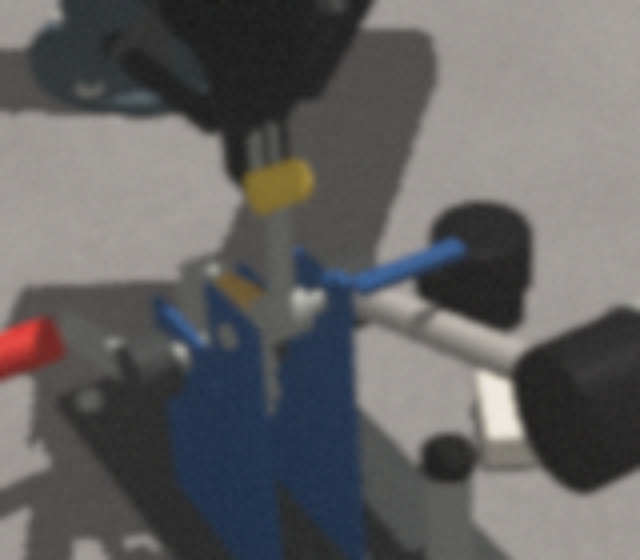

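The knob (at 279,185 in the crop) is in contact and now about upright, with flick around 0.36. The brass pawl at (238,288) is still down. I need about 10 mm more.

```bash
python3 -m crank '[{"dp":[0.005,0,0],"delta_rot":[0,0,0],"fingers":-1},{"dp":[0.005,0,0],"delta_rot":[0,0,0],"fingers":-1},{"dp":[0.004,0,0],"delta_rot":[0,0,0],"fingers":-1},{"dp":[0.002,0,0],"delta_rot":[0,0,0],"fingers":-1},{"dp":[0,0,0],"delta_rot":[0,0,0],"fingers":-1},{"dp":[0,0,0],"delta_rot":[0,0,0],"fingers":-1}]'
python3 -c "from h import *;st();knob()"
```

```text
t: 4.17
tcp_pos: [0.6146, -0.039, 0.3188]
tool_rot: [0.99, 0.139, 0.0, -0.0]
force: [-0.4, -0.4, -0.2]
finger_gap: -0.001
gripper_force: 0.8
t 4.17 winch mm [ 54.7 -12.2 318.8] F [-0.48 -0.23 -0.17] toolx [0.961 0.276 0.   ] gap -0.001
knob [211.2 158.2] 144 [ 77.5 -12.  260.6] flick 0.4694185054190878
```

```bash
python3 -m crank '[{"dp":[0.002,0,0],"delta_rot":[0,0,0],"fingers":-1},{"dp":[0.002,0,0],"delta_rot":[0,0,0],"fingers":-1},{"dp":[0,0,0],"delta_rot":[0,0,0],"fingers":-1}]'
python3 -c "from h import *;st()"
python3 -m crank '[{"dp":[0.002,0,0],"delta_rot":[0,0,0],"fingers":-1},{"dp":[0,0,0],"delta_rot":[0,0,0],"fingers":-1}]'
python3 -c "from h import *;st();knob()"
```

```text
t: 4.47
tcp_pos: [0.6164, -0.0385, 0.3187]
tool_rot: [0.99, 0.139, -0.0, -0.0]
force: [-2.5, -1.3, 0.0]
finger_gap: -0.0
gripper_force: 1.2
t 4.47 winch mm [ 56.5 -12.2 318.7] F [-2.74 -0.6   0.03] toolx [ 0.961  0.275 -0.001] gap -0.0
t: 4.63
tcp_pos: [0.6174, -0.0382, 0.3186]
tool_rot: [0.99, 0.139, -0.0, -0.0]
force: [-2.0, -2.1, -1.3]
finger_gap: -0.004
gripper_force: 1.2
t 4.63 winch mm [ 57.5 -12.2 318.6] F [-2.49 -1.5  -1.33] toolx [ 0.961  0.276 -0.001] gap -0.004
knob [212.  159.2] 146 [ 80.1 -12.  259.9] flick 0.502073585431488
```

```bash
python3 -m crank '[{"dp":[0.002,0,0],"delta_rot":[0,0,0],"fingers":-1},{"dp":[0,0,0],"delta_rot":[0,0,0],"fingers":-1}]'
python3 -c "from h import *;st()"
python3 -m crank '[{"dp":[0.001,0,0],"delta_rot":[0,0,0],"fingers":-1},{"dp":[0,0,0],"delta_rot":[0,0,0],"fingers":-1}]'
python3 -c "from h import *;st();knob()"
```

```text
t: 4.85
tcp_pos: [0.6183, -0.0379, 0.3186]
tool_rot: [0.99, 0.139, -0.0, -0.0]
force: [-2.7, -1.0, -2.9]
finger_gap: 0.002
gripper_force: 1.3
t 4.85 winch mm [ 58.6 -12.2 318.6] F [-2.84 -0.21 -2.92] toolx [ 0.961  0.275 -0.001] gap 0.002
t: 5.02
tcp_pos: [0.6188, -0.0377, 0.3187]
tool_rot: [0.99, 0.139, -0.0, -0.0]
force: [-3.1, -1.5, -2.9]
finger_gap: -0.002
gripper_force: 1.3
t 5.02 winch mm [ 59.1 -12.1 318.7] F [-3.39 -0.54 -2.89] toolx [ 0.961  0.276 -0.   ] gap -0.002
knob [212.5 159.6] 146 [ 81.8 -12.  259.9] flick 0.5233688367540372
```

```bash
python3 -m crank '[{"dp":[-0.02,0,0],"delta_rot":[0,0,0],"fingers":-1},{"dp":[-0.05,0,0],"delta_rot":[0,0,0],"fingers":-1},{"dp":[-0.05,0,0],"delta_rot":[0,0,0],"fingers":-1},{"dp":[-0.046,0.057,0],"delta_rot":[0,0,0],"fingers":-1},{"dp":[-0.047,0.057,0],"delta_rot":[0,0,0],"fingers":-1},{"dp":[-0.047,0.056,0],"delta_rot":[0,0,0],"fingers":-1},{"dp":[-0.046,0.056,0],"delta_rot":[0,0,0],"fingers":-1},{"dp":[0,0,0.05],"delta_rot":[0,0,0],"fingers":-1},{"dp":[0,0,0.05],"delta_rot":[0,0,0],"fingers":-1},{"dp":[0,0,0.05],"delta_rot":[0,0,0],"fingers":-1},{"dp":[0,0,0.04],"delta_rot":[0,0,0],"fingers":-1},{"dp":[0,0,0],"delta_rot":[0,0,0],"fingers":-1}]'
python3 - <<'E'
from h import *
st();p=knob();cv2.imwrite("pics/s3.png",cv2.resize(p[110:290,100:300,::-1],None,fx=3,fy=3))
E
```

```text
t: 6.07
tcp_pos: [0.5015, -0.1879, 0.2212]
tool_rot: [0.99, 0.139, -0.002, -0.002]
force: [-0.7, 0.4, -0.3]
finger_gap: 0.005
gripper_force: 0.0
t 6.07 winch mm [ -95.2 -124.1  221.2] F [-0.58  0.54 -0.28] toolx [ 0.962  0.274 -0.003] gap 0.005
knob [212.4 159.3] 160 [ 81.8 -12.  260.6] flick 0.5204606044491553
```

View pics/s3.png

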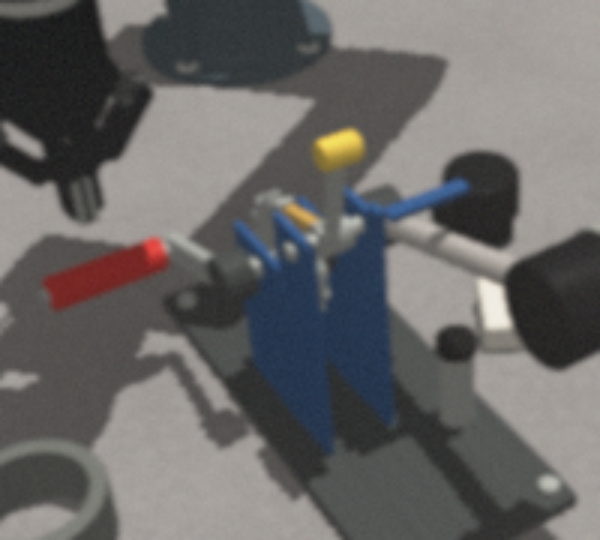

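The knob at (340,150) stays over, the pawl (298,214) is still in the wheel, and the fingertips (82,200) are above the red sleeve (105,273). Next I lower onto it.

```bash
python3 -m crank '[{"dp":[0,0,0.02],"delta_rot":[0,0,0],"fingers":-1},{"dp":[0,0,0.02],"delta_rot":[0,0,0],"fingers":-1},{"dp":[0,0,0.02],"delta_rot":[0,0,0],"fingers":-1},{"dp":[0,0,0.005],"delta_rot":[0,0,0],"fingers":-1},{"dp":[0,0,0],"delta_rot":[0,0,0],"fingers":-1},{"dp":[0,0,0],"delta_rot":[0,0,0],"fingers":-1}]'
python3 -c "from h import *;st()"
python3 -m crank '[{"dp":[0,0,0.004],"delta_rot":[0,0,0],"fingers":-1},{"dp":[0,0,0.004],"delta_rot":[0,0,0],"fingers":-1},{"dp":[0,0,0],"delta_rot":[0,0,0],"fingers":-1}]'
python3 -c "from h import *;st()"
```

```text
t: 6.62
tcp_pos: [0.503, -0.1886, 0.1914]
tool_rot: [0.99, 0.139, 0.0, -0.0]
force: [-0.2, -1.0, -0.6]
finger_gap: 0.002
gripper_force: 0.0
t 6.62 winch mm [ -93.9 -125.1  191.4] F [-0.45 -0.96 -0.57] toolx [0.961 0.276 0.   ] gap 0.002
t: 6.87
tcp_pos: [0.5029, -0.1885, 0.1873]
tool_rot: [0.99, 0.139, 0.0, -0.0]
force: [0.2, 0.2, 0.3]
finger_gap: -0.002
gripper_force: 0.0
t 6.87 winch mm [ -94.  -125.   187.3] F [0.2  0.11 0.29] toolx [0.961 0.276 0.   ] gap -0.002
```

```bash
for i in 1 ; do python3 -m crank '[{"dp":[0,0,0.004],"delta_rot":[0,0,0],"fingers":-1},{"dp":[0,0,0],"delta_rot":[0,0,0],"fingers":-1},{"dp":[0,0,0],"delta_rot":[0,0,0],"fingers":-1}]'; done
python3 -c "from h import *;st()"
python3 -m crank '[{"dp":[0,0,0.004],"delta_rot":[0,0,0],"fingers":-1},{"dp":[0,0,0],"delta_rot":[0,0,0],"fingers":-1},{"dp":[0,0,0],"delta_rot":[0,0,0],"fingers":-1}]'
python3 -c "from h import *;st()"
python3 -m crank '[{"dp":[0,0,0.002],"delta_rot":[0,0,0],"fingers":-1},{"dp":[0,0,0],"delta_rot":[0,0,0],"fingers":-1},{"dp":[0,0,0],"delta_rot":[0,0,0],"fingers":-1}]'
python3 -c "from h import *;st();knob()"
```

```text
t: 7.12
tcp_pos: [0.5029, -0.1886, 0.1854]
tool_rot: [0.99, 0.139, -0.0, -0.0]
force: [0.9, -0.8, -0.1]
finger_gap: 0.0
gripper_force: 0.0
t 7.12 winch mm [ -94.  -125.1  185.4] F [ 0.67 -1.   -0.08] toolx [ 0.961  0.275 -0.   ] gap 0.0
t: 7.37
tcp_pos: [0.5029, -0.1885, 0.1833]
tool_rot: [0.99, 0.139, -0.0, -0.0]
force: [0.6, -0.4, -0.2]
finger_gap: 0.001
gripper_force: 0.0
t 7.37 winch mm [ -94.  -125.   183.3] F [ 0.47 -0.54 -0.18] toolx [ 0.961  0.275 -0.   ] gap 0.001
t: 7.62
tcp_pos: [0.5031, -0.1886, 0.1826]
tool_rot: [0.99, 0.139, 0.0, 0.0]
force: [-0.3, -0.4, 1.4]
finger_gap: 0.002
gripper_force: 0.7
t 7.62 winch mm [ -93.9 -125.1  182.6] F [-0.37 -0.33  1.36] toolx [0.961 0.276 0.   ] gap 0.002
knob [212.4 159.2] 159 [ 81.8 -12.  260.7] flick 0.5204156437549241
```

```bash
cat > w.py <<'E'
from h import *
st()
E
python3 -m crank '[{"dp":[0,0,0.002],"delta_rot":[0,0,0],"fingers":-1},{"dp":[0,0,0],"delta_rot":[0,0,0],"fingers":-1}]' >/dev/null; python3 w.py
python3 -m crank '[{"dp":[0,0,0.002],"delta_rot":[0,0,0],"fingers":-1},{"dp":[0,0,0],"delta_rot":[0,0,0],"fingers":-1}]' >/dev/null; python3 w.py
python3 -m crank '[{"dp":[0,0,0.002],"delta_rot":[0,0,0],"fingers":-1},{"dp":[0,0,0],"delta_rot":[0,0,0],"fingers":-1}]' >/dev/null; python3 w.py; python3 - <<'E'
from h import *
p=knob();cv2.imwrite("pics/s4.png",cv2.resize(p[130:210,160:250,::-1],None,fx=6,fy=6))
E
```

```text
t 7.83 winch mm [ -93.8 -125.2  181.8] F [-0.77  1.55  4.17] toolx [0.961 0.275 0.001] gap -0.002
t 8.0 winch mm [ -93.7 -125.1  180.9] F [-0.53  1.82  5.64] toolx [0.961 0.275 0.001] gap 0.002
t 8.17 winch mm [ -93.7 -125.1  180. ] F [0.01 1.46 6.55] toolx [0.961 0.275 0.001] gap 0.005
knob [212.5 159.3] 162 [ 81.9 -12.  260.7] flick 0.5211513894101222
```

View pics/s4.png

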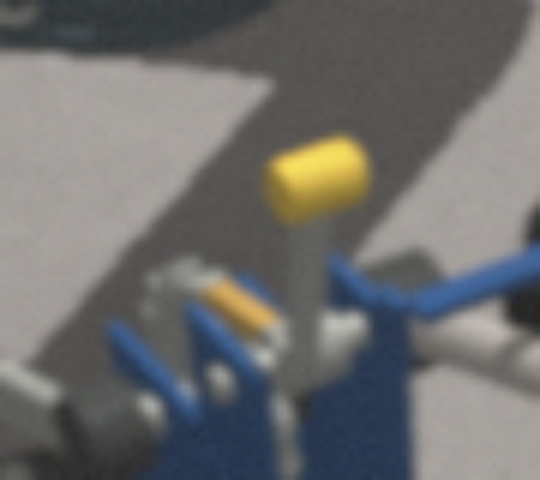

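The pawl (brass bar at 238,308 in the crop) is still down in the wheel, and the handle moves with about 6.5 N on it. I keep winding in 1 mm steps and track the brass centroid.

```bash
cat > w.py <<'E'
from h import *
st()
p,d=manip.snapshot("scene")
try:
    c,s=cen(p,(8,110,90),(19,255,255),(180,140,225,205));print("  brass",c.round(1),s[4])
except Exception as e: print("  no brass")
E
python3 w.py
for k in a; do python3 -m crank '[{"dp":[0,0,0.002],"delta_rot":[0,0,0],"fingers":-1},{"dp":[0,0,0],"delta_rot":[0,0,0],"fingers":-1}]' >/dev/null; python3 w.py; done
python3 -m crank '[{"dp":[0,0,0.002],"delta_rot":[0,0,0],"fingers":-1},{"dp":[0,0,0],"delta_rot":[0,0,0],"fingers":-1}]' >/dev/null; python3 w.py
```

```text
t 8.22 winch mm [ -93.7 -125.1  180. ] F [0.62 1.32 6.41] toolx [0.961 0.275 0.001] gap -0.001
  brass [196.  178.3] 6
t 8.43 winch mm [ -93.7 -125.1  179. ] F [0.13 0.41 6.82] toolx [0.961 0.275 0.001] gap -0.003
  brass [199.  179.9] 32
t 8.65 winch mm [ -93.6 -125.2  178.1] F [1.29 1.82 6.42] toolx [0.961 0.275 0.001] gap -0.001
  brass [198.7 174.7] 42
```

```bash
python3 - <<'E'
from h import *
st();p=knob();cv2.imwrite("pics/s5.png",cv2.resize(p[130:210,160:250,::-1],None,fx=6,fy=6))
E
```

```text
t 8.7 winch mm [ -93.6 -125.1  178.1] F [0.56 1.67 6.45] toolx [0.961 0.275 0.001] gap 0.001
knob [212.5 159.2] 162 [ 81.8 -12.  260.8] flick 0.5204743964878925
```

View pics/s5.png

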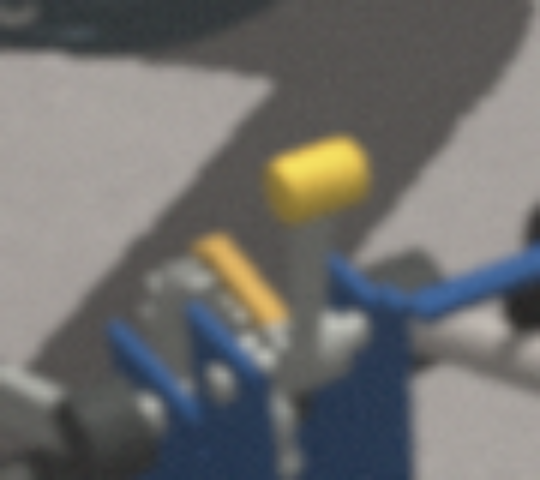

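The brass pawl (240,280) has sprung out clear of the wheel. Now I ease the crank back slowly, following the arc.

```bash
python3 -m crank '[{"dp":[0,0,-0.002],"delta_rot":[0,0,0],"fingers":-1},{"dp":[-0.001,0,-0.003],"delta_rot":[0,0,0],"fingers":-1},{"dp":[-0.001,0,-0.004],"delta_rot":[0,0,0],"fingers":-1},{"dp":[-0.001,0,-0.004],"delta_rot":[0,0,0],"fingers":-1},{"dp":[-0.001,0,-0.004],"delta_rot":[0,0,0],"fingers":-1},{"dp":[-0.001,0,-0.004],"delta_rot":[0,0,0],"fingers":-1},{"dp":[-0.001,0,-0.004],"delta_rot":[0,0,0],"fingers":-1},{"dp":[-0.001,0,-0.004],"delta_rot":[0,0,0],"fingers":-1},{"dp":[-0.001,0,-0.004],"delta_rot":[0,0,0],"fingers":-1},{"dp":[-0.001,0,-0.004],"delta_rot":[0,0,0],"fingers":-1},{"dp":[-0.001,0,-0.003],"delta_rot":[0,0,0],"fingers":-1},{"dp":[0,0,-0.002],"delta_rot":[0,0,0],"fingers":-1}]'; python3 w.py
python3 -m crank '[{"dp":[0,0,-0.003],"delta_rot":[0,0,0],"fingers":-1},{"dp":[-0.001,0,-0.004],"delta_rot":[0,0,0],"fingers":-1},{"dp":[-0.001,0,-0.004],"delta_rot":[0,0,0],"fingers":-1},{"dp":[0,0,-0.004],"delta_rot":[0,0,0],"fingers":-1},{"dp":[0,0,-0.004],"delta_rot":[0,0,0],"fingers":-1},{"dp":[0,0,-0.004],"delta_rot":[0,0,0],"fingers":-1},{"dp":[0,0,-0.004],"delta_rot":[0,0,0],"fingers":-1},{"dp":[0,0,-0.004],"delta_rot":[0,0,0],"fingers":-1},{"dp":[0,0,-0.003],"delta_rot":[0,0,0],"fingers":-1},{"dp":[0,0,-0.002],"delta_rot":[0,0,0],"fingers":-1},{"dp":[0,0,0],"delta_rot":[0,0,0],"fingers":-1}]'; python3 w.py
```

```text
t: 9.75
tcp_pos: [0.4984, -0.1899, 0.1993]
tool_rot: [0.99, 0.139, 0.0, 0.0]
force: [-0.3, 1.3, 5.8]
finger_gap: -0.002
gripper_force: 3.3
t 9.75 winch mm [ -98.8 -125.1  199.3] F [0.03 1.3  5.84] toolx [0.961 0.275 0.001] gap -0.002
  brass [197.2 172.7] 33
t: 10.72
tcp_pos: [0.4975, -0.1902, 0.2175]
tool_rot: [0.99, 0.139, 0.001, 0.0]
force: [-0.9, 1.1, 8.3]
finger_gap: 0.001
gripper_force: 3.9
t 10.72 winch mm [ -99.7 -125.1  217.5] F [-0.58  1.28  8.29] toolx [0.961 0.275 0.001] gap 0.001
  brass [199.8 175.8] 44
```

```bash
python3 -m crank '[{"dp":[0,0,-0.002],"delta_rot":[0,0,0],"fingers":-1},{"dp":[0,0,-0.002],"delta_rot":[0,0,0],"fingers":-1},{"dp":[0,0,-0.002],"delta_rot":[0,0,0],"fingers":-1},{"dp":[0,0,-0.002],"delta_rot":[0,0,0],"fingers":-1},{"dp":[0,0,-0.002],"delta_rot":[0,0,0],"fingers":-1},{"dp":[0,0,-0.002],"delta_rot":[0,0,0],"fingers":-1},{"dp":[0,0,-0.002],"delta_rot":[0,0,0],"fingers":-1},{"dp":[0,0,-0.002],"delta_rot":[0,0,0],"fingers":-1}]'>/dev/null; python3 w.py
python3 -m crank '[{"dp":[0,0,-0.002],"delta_rot":[0,0,0],"fingers":-1},{"dp":[0,0,-0.002],"delta_rot":[0,0,0],"fingers":-1},{"dp":[0,0,-0.002],"delta_rot":[0,0,0],"fingers":-1},{"dp":[0,0,-0.002],"delta_rot":[0,0,0],"fingers":-1},{"dp":[0,0,-0.002],"delta_rot":[0,0,0],"fingers":-1},{"dp":[0,0,-0.002],"delta_rot":[0,0,0],"fingers":-1}]'>/dev/null; python3 w.py
python3 -m crank '[{"dp":[0,0,-0.002],"delta_rot":[0,0,0],"fingers":-1},{"dp":[0,0,-0.002],"delta_rot":[0,0,0],"fingers":-1},{"dp":[0,0,-0.002],"delta_rot":[0,0,0],"fingers":-1},{"dp":[0,0,-0.002],"delta_rot":[0,0,0],"fingers":-1},{"dp":[0,0,-0.002],"delta_rot":[0,0,0],"fingers":-1},{"dp":[0,0,-0.002],"delta_rot":[0,0,0],"fingers":-1}]'>/dev/null; python3 w.py
```

```text
t 11.43 winch mm [ -99.6 -125.1  225.2] F [0.52 2.52 5.93] toolx [0.961 0.275 0.001] gap 0.001
  brass [199.5 175.7] 50
t 11.98 winch mm [ -99.6 -125.1  231.2] F [-0.4   1.34  6.32] toolx [0.961 0.275 0.001] gap 0.002
  brass [199.6 175.7] 56
t 12.53 winch mm [ -99.6 -125.1  237.2] F [0.55 2.06 6.69] toolx [0.961 0.275 0.001] gap 0.002
  brass [199.5 176.1] 54
```

```bash
python3 -m crank '[{"dp":[0.001,0,-0.002],"delta_rot":[0,0,0],"fingers":-1},{"dp":[0,0,-0.002],"delta_rot":[0,0,0],"fingers":-1},{"dp":[0.001,0,-0.002],"delta_rot":[0,0,0],"fingers":-1},{"dp":[0,0,-0.002],"delta_rot":[0,0,0],"fingers":-1},{"dp":[0.001,0,-0.002],"delta_rot":[0,0,0],"fingers":-1}]'>/dev/null; python3 w.py
python3 -m crank '[{"dp":[0.001,0,-0.002],"delta_rot":[0,0,0],"fingers":-1},{"dp":[0,0,-0.002],"delta_rot":[0,0,0],"fingers":-1},{"dp":[0.001,0,-0.002],"delta_rot":[0,0,0],"fingers":-1},{"dp":[0,0,-0.002],"delta_rot":[0,0,0],"fingers":-1}]'>/dev/null; python3 w.py
python3 -m crank '[{"dp":[0.001,0,-0.002],"delta_rot":[0,0,0],"fingers":-1},{"dp":[0,0,-0.002],"delta_rot":[0,0,0],"fingers":-1},{"dp":[0.001,0,-0.002],"delta_rot":[0,0,0],"fingers":-1},{"dp":[0,0,-0.002],"delta_rot":[0,0,0],"fingers":-1}]'>/dev/null; python3 w.py
```

```text
t 13.0 winch mm [ -98.2 -125.1  242.2] F [-1.1   0.98  7.3 ] toolx [0.961 0.275 0.001] gap -0.003
  brass [197.7 173.8] 40
t 13.38 winch mm [ -97.7 -125.   245.1] F [-0.05  0.63  0.16] toolx [ 0.961  0.276 -0.001] gap -0.003
  brass [197.2 172.9] 36
t 13.77 winch mm [ -96.4 -125.1  249.4] F [ 0.27 -0.17 -0.43] toolx [ 0.961  0.275 -0.   ] gap -0.001
  brass [198.9 175.6] 54
```

The force dropped from 7 N to 0 over about 2 mm at drum near -0.63, which means the boom lies on its rest. I retreat up and check.

```bash
python3 -m crank '[{"dp":[0,0,-0.01],"delta_rot":[0,0,0],"fingers":-1},{"dp":[0,0,-0.03],"delta_rot":[0,0,0],"fingers":-1},{"dp":[0,0.03,-0.05],"delta_rot":[0,0,0],"fingers":-1},{"dp":[0,0.05,-0.03],"delta_rot":[0,0,0],"fingers":-1},{"dp":[0,0.05,0],"delta_rot":[0,0,0],"fingers":-1},{"dp":[0,0,0],"delta_rot":[0,0,0],"fingers":-1},{"dp":[0,0,0],"delta_rot":[0,0,0],"fingers":-1},{"dp":[0,0,0],"delta_rot":[0,0,0],"fingers":-1}]' >/dev/null
python3 - <<'E'
from h import *
st();p=knob();c,_=cen(p,*RED,(90,100,260,240));x=onY(*c,-.118);print("handle",x,"drum",np.arctan2(130-x[2],-x[0])-.35)
cv2.imwrite("pics/s6.png",cv2.resize(p[100:290,90:330,::-1],None,fx=3,fy=3))
E
```

```text
t 14.48 winch mm [ -97.  -189.3  309.1] F [-0.16  0.56 -0.72] toolx [ 0.961  0.275 -0.001] gap 0.004
knob [212.4 159.2] 159 [ 81.7 -12.  260.6] flick 0.519483861050872
handle [ -91.13589222 -118.          161.48502645] drum -0.6826365348665053
```

View pics/s6.png

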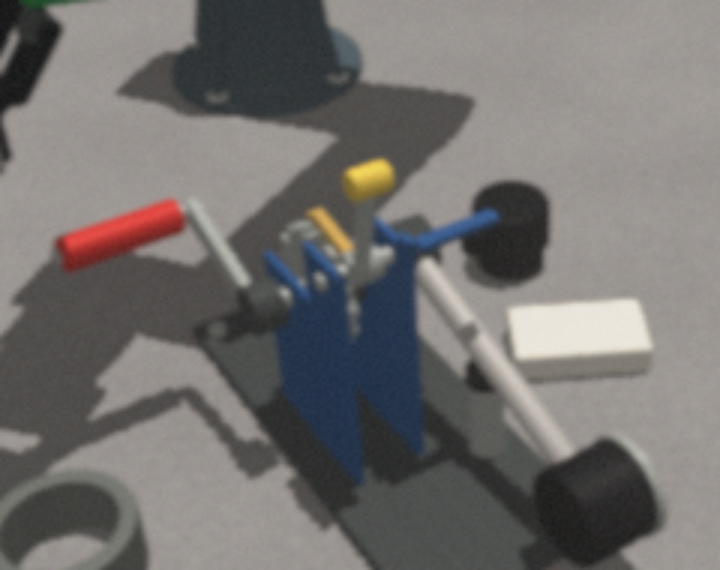

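The boom lies on its rubber rest (485,375). The lever (368,180) is over, the pawl (330,230) is out, the gripper is clear, and the bystanders have not been moved.

```bash
python3 -c "
from station import manip
print(manip.sign_off())"
```

```text
the job is handed in; nothing more can be done
None
```

The job is handed in: the lever is over, the pawl is out, the boom was eased down onto its rest (drum about -0.65 rad by camera) at about 14.5 s, the arm is clear, and the hand-in call gave no verdict.

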